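Hardness reading on a vacuum stage

TASK

Hold the rubber sample down by giving the vacuum stage's pump lever at least three full strokes, each all the way down and all the way back up. Then take the spring hardness tester out of its stand and press its plunger tip gently on the rubber inside the marked ring, square to the sloping sample face, with the plunger about half-way in. Finish while still holding the tester there with the gripper, and leave the beaker, the petri dish and the tape roll where they are.

Things in the scene. Friction and masses are not known exactly. Their poses are not given: they have to be found in the camera images.
- vac_stage: fixed vacuum stage, grey base 130 x 210 x 14 mm (x, y); origin at the centre of its underside, z up. -y half: a tilted plate (top edge 66 mm high) with a dark rubber sample, 72 x 78 mm, face centre at (0, -52, 52) mm; the face slopes 0.35 rad (20 degrees), low at its -x edge, its normal leaning towards the stage's -x. +y half: hand pump with lever
- spot_centre (a point): centre of the thin pale ring (inner diameter about 20 mm, outer 22 mm) that marks the test spot on the rubber face; the point lies on the face. Its z axis is the outward normal of the sloping face, its y axis runs level across the slope; the ring lies up to 20 mm to either side of the middle along y
- pump_lever (a joint): sprung pump lever, rad: 0 = right up (rest), 0.5 = right down on its stop; springs back up by itself. Pivot at (48, 66, 62) mm in the stage frame, axis along the stage's y; the arm points to the stage's -x, 122 mm long, rising 0.5 rad at rest, level when right down. Pushing the pad down takes about 3 N at the top, 7 N at the bottom
- lever_pad (a point): middle of the upper face of the lever's black end pad (44 x 36 x 12 mm), where it is pushed down. It lies 100 mm from the pivot; in the stage frame at (-36, 66, 116) mm at rest and at (-52, 66, 69) mm when right down
- tester_stand: fixed white block 70 x 70 x 70 mm with an upright 26 mm hole in which the tester stands; origin at the centre of the underside
- tester: spring hardness tester, loose, 0.13 kg, upright in its stand. Origin: centre of its round aluminium grip, 26 mm across, 100 mm above the worktop at the start; z along its axis, away from the tip. Grip from -25 to +32 mm; 38 mm flange (-30 to -26) rests on the stand; 24 mm barrel down to -62; 8 mm plunger, tip at -88. It must rise 60 mm to come free
- tester_tip (a point): end of the tester's plunger (flat, 6 mm across), 88 mm below the tester's origin with the plunger right out; axes as the tester's
- tester_plunger (a joint): how far the sprung plunger is pushed in, m: 0 = right out, 0.010 = right in. It takes 0.8 N to start it, 2.8 N half-way in, 4.8 N right in. A dark line round the plunger reaches the barrel's mouth about half-way in
- small_beaker: bystander: glass beaker 52 mm across, 61 mm high; origin at the centre of its underside
- dish: bystander: petri dish 61 mm across, 15 mm high; origin at the centre of its underside
- tape: bystander: roll of tape lying flat, 103 mm across, 25 mm high; origin at the centre of its underside
Things that resemble listed ones, but are neither listed nor needed, are in the scene too. What is shaped like the tester but orange or yellow is not meant.

How it is judged:
By the outcome, as a careful person would: the job done as asked, in the order asked, and still so for the second after the job is handed in, while the arm keeps its last pose, push and grip.
It also fails if it takes over 51 s, if anything falls off the work surface, if the arm or the gripper's body presses on something with over 40 N, if the wrist force passes 120 N, or if a joint passes its speed limit or range.

ROBOT

A 6-joint arm with a two-finger parallel gripper is mounted at the origin on a cart in front of the work surface, level with it; the furniture and walls round the work are solid. World frame = base frame: x ahead of the robot, y to its left, z up, the work surface at z = 0. Lengths are in mm, angles in rad, forces in N, time in s.
With the tool pointing down it reaches from about 400 to 825 mm from the base axis. Payload 7 kg.
Tool frame: the origin (TCP) lies on the centre line of the jaws, within the pads' length; the fingertips stand 17 mm ahead of it and the grasp point (between the pads) lies 2 mm behind it (tip_extent is the distance from the TCP to the fingertips, in mm); z points along the fingers, x is the direction in which the jaws open and shut, and the axes are right-handed (so a half turn about z gives the same grasp; the last joint's range is limited). The gripper opens to 88 mm and grips with 3 to 60 N. Pads are 19 mm wide; open, the fingers measure 130 mm over their backs; the gripper's body (78 mm by 193 mm) begins 47 mm behind the grasp point.
Start: joints at [1.475, 0.359, 0.012, 0, -1.224, -0.288], TCP at [252.758, 625.866, 243.561] pointing down, gripper open.
Joint ranges: [-3.07, 3.07], [-1.43, 2.12], [-1.02, 1.25], [-3.03, 1.67], [-3.05, -0], [-3.03, 3.03]. Speed limits (rad/s): [2.39, 2.39, 3.01, 3.14, 3.14, 3.14].

INTERFACE

Orientations are given as a unit quaternion [w, x, y, z].
In Python, from plant import * gives the robot as it stands.
- The arm moves only by the tool send_rows, never from a script. Its argument "steps" is a list of rows, each a list of 3 entries, a list of its own where there are three numbers: the finger opening in mm, from 0 to 87.6, then the shift along the world's x, y, z in mm, then the turn, a rotation vector about the world's x, y, z in units of 8 degrees (1.0 is 8 degrees). In form: [[fingers, [tx, ty, tz], [ax, ay, az]], ...]. A call has 1 to 10 rows; each row shifts and turns the pose as measured when the row begins; what a row does not reach is not made up. A row lasts 1/10 s, in which the tool goes at most 50 mm and 8.59 degrees, less where a joint would pass 70% of its speed; a pose out of reach is approached as far as the arm can. A call with a gripper value outside its range is refused whole. The fingers move at their own pace and stop on an object; "force" is the grip in N (left out, the last holds). Time passes only in rows, so rows that do not move let the fingers close. It gives the time, the measured TCP pose, the force and the opening at its end, in the units of the state.
- observe(): the state, without advancing time (a new reading comes with each control period).
- snapshot(name): name is "scene" or "side" or "wrist"; returns a dict with "color" (384x512x3 uint8, red, green, blue), "mtx" (3x3 intrinsics, pixels), "R" (3x3) and "t" (3): a world point X has camera coordinates R X + t. Camera axes: x right, y down, z forward; pixel columns grow to the right and rows downward; lengths in mm; the calibration is good to about 2 mm. A picture is of the moment at which its call begins. There is no depth.
- close_job(): hands the job in, once; it reports no verdict.
Trained networks look in a picture, given as the dict that the camera call returned (one of the last four; its "shot" number tells which), for a name from the list of things; names that differ only in an ending like _2 or _b are one class to them, and where a whole thing is asked for, a point or a joint stands for the part that bears it (a point fixed in the world has none). Each returns a list of dicts, best first, with "confidence" (0 to 1); they miss things now and then, are a little off and sometimes report something else, mostly with a low value. They report only what shows in the picture. A call takes as long as a camera call. They do not tell look-alikes from the thing itself.
- outline_of(picture, query): "mask" (384x512 bool, what is visible of it) and "rect" ([left, top, right, bottom] in pixels, round what is visible of it).
- mark_of(picture, query): "at" ([column, row] in pixels: a listed point, or the origin of a listed thing).
The state is a dict: "t": time; "q": joint angles; "qvel": joint speeds; "tau": joint torques, N m; "eef_pos": TCP position; "tool_rot": TCP orientation; "contact_force": force on the tool from outside, world axes, zero at the start; "torque": the same for the moment, N m; "opening": finger opening in mm.
Only numpy, scipy, OpenCV 4.12 (cv2) and the standard library are available. Lean on these libraries where they do the work, as an engineer would, in place of code of your own. Each camera call takes 0.05 s, during which the arm holds its last target.

## Working session

There is one attempt and no reset: what is moved stays moved. The work goes in short steps, Python scripts to look and compute and a tool call to move; the robot and the scene stay as the last step left them, time stands still between calls to the robot, and variables do not carry over. Pictures are saved under pics/ and viewed, and the job is handed in when it is done.

Besides the shell and the picture viewer there is one more tool, called after ">>>" as a command line: name --argument value ..., lists and objects as JSON in quotes. send_rows: Moves the arm, as the interface text tells. Its arguments: {"type":"object","properties":{"steps":{"type":"array","items":{"type":"array"}},"force":{"type":"number"}},"required":["steps"]}

```bash
ls; mkdir -p pics; cat > h.py <<'E'
from plant import *
import numpy as np, cv2
def save(s,n): cv2.imwrite('pics/'+n+'.png', s['color'][:,:,::-1])
def proj(s,X):
    c=np.array(s['R'])@np.array(X,float)+np.array(s['t']); p=np.array(s['mtx'])@c; return p[:2]/p[2]
def ray(s,px):
    R=np.array(s['R']);t=np.array(s['t']).ravel();o=-R.T@t
    d=R.T@np.linalg.inv(np.array(s['mtx']))@np.array([px[0],px[1],1.]); return o,d/np.linalg.norm(d)
def onz(s,px,z):
    o,d=ray(s,px); return o+d*(z-o[2])/d[2]
def tri(l):
    A=np.zeros((3,3));b=np.zeros(3)
    for s,px in l:
        o,d=ray(s,px);P=np.eye(3)-np.outer(d,d);A+=P;b+=P@o
    X=np.linalg.solve(A,b); return X,[np.linalg.norm(proj(s,X)-np.array(px)) for s,px in l]
E
python3 - <<'E'
from h import *
np.set_printoptions(precision=1,suppress=True)
for n in ['scene','side']:
    s=snapshot(n); save(s,n+'0')
    print(n,-np.array(s['R']).T@np.array(s['t']).ravel())
    for q in ['vac_stage','spot_centre','lever_pad','tester_stand','tester','tester_tip','small_beaker','dish','tape']:
        print(q,[(np.array(m['at']),round(m['confidence'],2)) for m in mark_of(s,q)][:4])
print(observe())
E
```

```text
pics
scene [ -7.8 245.6 617.9]
vac_stage [(array([221.6, 221. ]), 0.67)]
spot_centre [(array([245.5, 191.5]), 0.49)]
lever_pad [(array([207.3, 201.5]), 0.57)]
tester_stand [(array([317.3, 216.3]), 0.73), (array([219.3, 180.8]), 0.23)]
tester [(array([368.7, 203.7]), 0.97), (array([320. , 180.4]), 0.89), (array([354.6, 178.4]), 0.78)]
tester_tip [(array([357.7, 236.8]), 0.4)]
small_beaker [(array([290.5, 182.6]), 0.95)]
dish [(array([350.7, 278.9]), 0.65)]
tape [(array([217.8, 181.4]), 0.55)]
side [179.1 -51.6 842.7]
vac_stage [(array([232.2, 196.5]), 0.71)]
spot_centre []
lever_pad [(array([209.3, 196.8]), 0.59), (array([295.5, 165.2]), 0.18)]
tester_stand [(array([309.2, 212.5]), 0.91)]
tester [(array([348.2, 225.9]), 0.71), (array([327., 175.]), 0.61), (array([317.1, 193.9]), 0.49)]
tester_tip [(array([348.6, 208.6]), 0.57)]
small_beaker [(array([302.5, 167.4]), 0.8), (array([310. , 213.4]), 0.72)]
dish [(array([311.9, 283.3]), 0.82)]
tape [(array([240.1, 151.9]), 0.69)]
{'t': 1.0, 'q': array([ 1.5,  0.4,  0. ,  0. , -1.2, -0.3]), 'qvel': array([ 0., -0.,  0.,  0., -0.,  0.]), 'tau': array([  0. , -58.2,  29.3,   7. ,   0. ,  -0. ]), 'eef_pos': array([252.8, 625.9, 243.6]), 'tool_rot': array([ 0. , -0.6,  0.8,  0. ]), 'contact_force': array([-0.7,  0.1,  0.3]), 'torque': array([-0.,  0., -0.]), 'opening': 87.61677310904766}
```

```bash
python3 - <<'E'
import cv2
for n in ['scene0','side0']:
    i=cv2.imread(f'pics/{n}.png'); c=i[120:320,140:420]
    cv2.imwrite(f'pics/{n}c.png',cv2.resize(c,None,fx=2.85,fy=2.85,interpolation=cv2.INTER_CUBIC))
E
```

```text
(no output)
```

View pics/scene0.png

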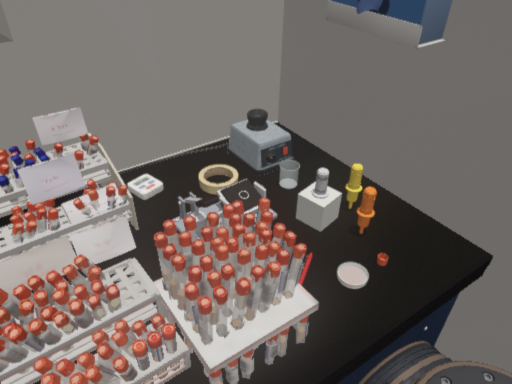

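View pics/scene0c.png

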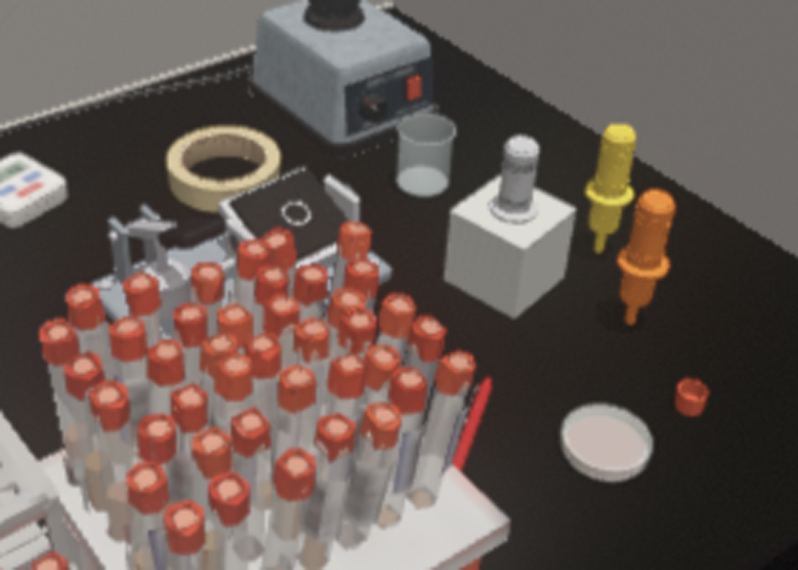

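View pics/side0c.png

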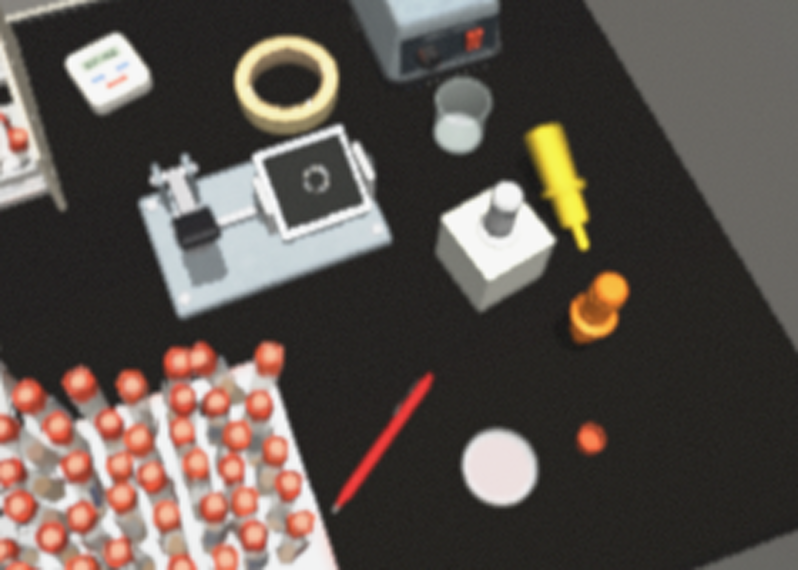

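The listed tester could be confused with three things: the aluminium one in the white stand (scene ~(321,185)), the yellow one (355,180) and the orange one (368,205). The grey one in the stand is the right one. Next I fit the poses.

```bash
cat > fit.py <<'E'
from h import *
from scipy.optimize import least_squares
np.set_printoptions(precision=2,suppress=True)
sd=snapshot('side'); sc=snapshot('scene')
c=lambda x,y:np.array([140+x/2.85-.3,120+y/2.85-.3])
T=lambda p,X:np.array([p[0]+np.cos(p[2])*X[0]-np.sin(p[2])*X[1],p[1]+np.sin(p[2])*X[0]+np.cos(p[2])*X[1],X[2]])
obs=[(sd,(-65,105,14),c(183,316)),(sd,(-65,-105,14),c(391,241)),(sd,(65,105,14),c(140,202)),(sd,(-36,66,116),c(193,222))]
def f(p): return np.concatenate([proj(s,T(p,X))-px for s,X,px in obs])
print(onz(sd,c(183,316),14),onz(sd,c(391,241),14),onz(sd,c(140,202),14))
a=onz(sd,c(183,316),14);b=onz(sd,c(391,241),14);d=onz(sd,c(140,202),14)
print(np.linalg.norm(a-b),np.linalg.norm(a-d))
m=(d+b)/2; y=(a-b); yaw=np.arctan2(-y[0],y[1])
r=least_squares(f,[m[0],m[1],yaw]); p=r.x; print(p,f(p))
for X in [(-65,-105,14),(-36,66,116)]: print('scene',proj(sc,T(p,X)))
n=np.array([-np.sin(.35),0,np.cos(.35)]); 
th=p[2];Rz=np.array([[np.cos(th),-np.sin(th),0],[np.sin(th),np.cos(th),0],[0,0,1]])
N=Rz@n;C=T(p,(0,-52,52))
for s,px in [(sd,c(316,180)),(sc,c(296,213))]:
    o,v=ray(s,px); X=o+v*(N@(C-o))/(N@v); print('ring',X,Rz.T@(X-[p[0],p[1],0]))
print('N',N)
# tester
print('stand', [onz(sd,q,70) for q in []])
print('tester top', tri([(sd,c(508,193)),(sc,c(521,147))]), onz(sd,c(508,193),130),onz(sc,c(521,147),130))
print('flange', onz(sd,c(497,237),72), onz(sc,c(514,209),72))
for n,z in [('small_beaker',0),('dish',0),('tape',0),('tester_stand',0),('tester',100)]:
    for s in (sd,sc): print(n,[onz(s,k['at'],z) for k in mark_of(s,n)])
sn=snapshot('wrist');save(sn,'wrist0')
E
python3 fit.py
```

```text
[554.7  -28.57  14.  ] [ 562.5 -231.5   14. ] [682.26 -20.66  14.  ]
203.08111140677966 127.80167152062424
[ 623.82 -127.24    0.04] [-1.38  0.45  1.07 -0.54 -0.54 -0.6   0.78  0.44]
scene [278.08 213.24]
scene [205.83 198.35]
ring [ 626.83 -180.67   52.32] [  0.88 -53.51  52.32]
ring [ 625.59 -181.     51.86] [ -0.38 -53.78  51.86]
N [-0.34 -0.01  0.94]
stand []
tester top (array([ 520.23, -315.33,  123.52]), [np.float64(0.3482710492547013), np.float64(0.38031438034964116)]) [ 517.85 -312.51  130.  ] [ 512.55 -308.32  130.  ]
flange [ 508.38 -306.83   72.  ] [ 512.17 -309.58   72.  ]
small_beaker [array([ 669.73, -345.59,    0.  ])]
small_beaker [array([ 649.11, -342.5 ,    0.  ])]
dish [array([ 338.77, -233.97,    0.  ])]
dish [array([ 336.46, -245.2 ,    0.  ]), array([ 655.11, -338.41,    0.  ])]
tape [array([ 777.16, -197.32,    0.  ])]
tape [array([ 762.8 , -195.06,    0.  ])]
tester_stand [array([ 523.36, -309.24,    0.  ])]
tester_stand [array([ 504.91, -306.4 ,    0.  ])]
tester [array([ 565.87, -360.74,  100.  ]), array([ 522.93, -314.53,  100.  ]), array([ 315.01, -364.28,  100.  ])]
tester [array([ 278.6 , -318.01,  100.  ]), array([ 517.8 , -299.86,  100.  ]), array([ 527.99, -325.64,  100.  ])]
```

```bash
python3 - <<'E'
from h import *
np.set_printoptions(precision=1,suppress=True)
sd=snapshot('side'); sc=snapshot('scene')
c=lambda x,y:np.array([140+x/2.85-.3,120+y/2.85-.3])
# nearest-to-stage tubes: side caps (180,362),(203,357),(270,357); scene caps (253,258),(279,247),(355,238)
for a,b in [((180,362),(253,258)),((203,357),(279,247)),((270,357),(355,238)),((260,405),(362,275))]:
    print('tube',tri([(sd,c(*a)),(sc,c(*b))]))
print('yellow tip',onz(sd,c(585,245),0),onz(sc,c(600,250),0),'top',tri([(sd,c(548,133)),(sc,c(619,133))]))
print('orange top',tri([(sd,c(610,288)),(sc,c(655,200))]),onz(sc,c(632,320),0))
print('hotplate knob scene', onz(sc,(257,120),100))
print(observe()['tool_rot'],observe()['t'])
E
```

```text
tube (array([436.8, -23.6, 202.1]), [np.float64(0.47799706077475385), np.float64(0.5772297255315179)])
tube (array([434. , -39.4, 204.8]), [np.float64(0.44470739070843335), np.float64(0.5331774070691027)])
tube (array([419.9, -82.3, 201.6]), [np.float64(0.4653954516928186), np.float64(0.5505610799761737)])
tube (array([390.2, -65.7, 201.9]), [np.float64(0.30169171152000357), np.float64(0.36291576964984684)])
yellow tip [ 503.5 -405.2    0. ] [ 496.4 -403.4    0. ] top (array([ 527.7, -383.2,  125.9]), [np.float64(14.884121623915313), np.float64(16.05284070424247)])
orange top (array([ 418.7, -356.9,  117.1]), [np.float64(0.7887351715327734), np.float64(0.8663980120280421)]) [ 419.  -359.7    0. ]
hotplate knob scene [ 836.2 -367.8  100. ]
[ 0.  -0.6  0.8 -0. ] 1.75
```

View pics/wrist0.png

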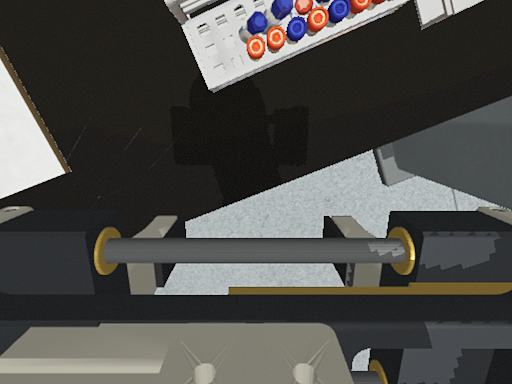

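>>> send_rows --steps '[[87,[0,0,45],[0,0,0]],[60,[0,0,45],[0,0,0]],[30,[10,-20,40],[0,0,0]],[0,[20,-45,10],[0,0,0]],[0,[20,-45,0],[0,0,0]],[0,[20,-45,0],[0,0,0.4]],[0,[20,-45,0],[0,0,0.4]],[0,[20,-45,0],[0,0,0.4]],[0,[20,-45,0],[0,0,0.4]],[0,[20,-45,0],[0,0,0.4]]]'

```text
t: 2.75
eef_pos: [401.5, 285.1, 386.0]
tool_rot: [0.001, -0.676, 0.737, -0.002]
contact_force: [1.1, -0.5, 0.0]
opening: 20.7
```

>>> send_rows --steps '[[0,[20,-45,0],[0,0,0.3]],[0,[20,-45,0],[0,0,0.3]],[0,[22,-45,0],[0,0,0.3]],[0,[22,-45,0],[0,0,0]],[0,[22,-45,0],[0,0,0]],[0,[22,-45,-10],[0,0,0]],[0,[20,-45,-30],[0,0,0]],[0,[10,-30,-30],[0,0,0]],[0,[0,0,-15],[0,0,0]],[0,[0,0,0],[0,0,0]]]'

```text
t: 3.75
eef_pos: [555.5, -64.0, 307.0]
tool_rot: [-0.006, 0.721, -0.692, 0.004]
contact_force: [-0.2, 0.1, 0.4]
opening: 0.7
```

```bash
python3 - <<'E'
from h import *
np.set_printoptions(precision=3,suppress=True)
o=observe();print(o['eef_pos'],o['tool_rot'],o['opening'],o['t'],o['contact_force'])
s=snapshot('wrist');save(s,'w1');R=np.array(s['R']);print(-R.T@np.array(s['t']).ravel(),R)
cv2.imwrite('pics/w1b.png',cv2.resize(s['color'][:,:,::-1],(800,600),interpolation=cv2.INTER_CUBIC))
for q in ['spot_centre','lever_pad','vac_stage','tester']: print(q,[(m['at'],round(m['confidence'],2)) for m in mark_of(s,q)])
E
```

```text
[555.477 -63.994 306.976] [-0.006  0.721 -0.692  0.004] 0.6511972562300473 3.75 [-0.191  0.09   0.351]
[623.877 -62.075 449.536] [[ 0.041 -0.999 -0.003]
 [-0.968 -0.04   0.248]
 [-0.248 -0.008 -0.969]]
spot_centre []
lever_pad [([254.5, 154.7], 0.88)]
vac_stage [([293.5, 121.4], 0.66), ([426.2, 103.4], 0.34)]
tester [([462.0, 142.9], 0.98), ([438.1, 284.9], 0.64), ([432.2, 207.5], 0.63)]
```

View pics/w1b.png

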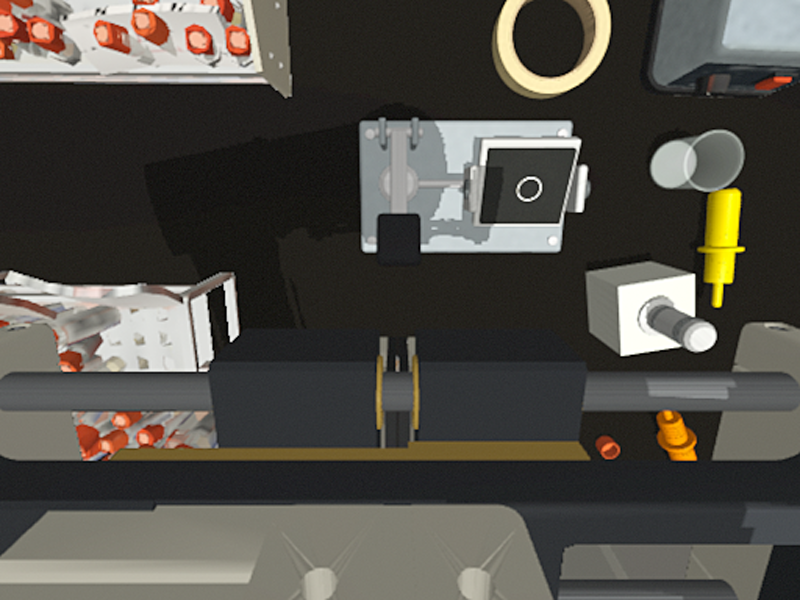

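```bash
cat > fit2.py <<'E'
from h import *
from scipy.optimize import least_squares
np.set_printoptions(precision=2,suppress=True)
s=snapshot('wrist');sd=snapshot('side');sc=snapshot('scene')
c2=lambda x,y:np.array([(x+.5)*.64-.5,(y+.5)*.64-.5])
c=lambda x,y:np.array([140+x/2.85-.3,120+y/2.85-.3])
T=lambda p,X:np.array([p[0]+np.cos(p[2])*X[0]-np.sin(p[2])*X[1],p[1]+np.sin(p[2])*X[0]+np.cos(p[2])*X[1],X[2]])
W=[((65,105,14),(360,122)),((65,-105,14),(572,122)),((-65,-105,14),(561,252)),((-65,105,14),(360,252)),((-36,66,116),(399,241))]
obs=[(s,X,c2(*q)) for X,q in W]+[(sd,(-65,105,14),c(183,316)),(sd,(-65,-105,14),c(391,241)),(sd,(65,105,14),c(140,202)),(sd,(-36,66,116),c(193,222))]
def f(p,ob=obs): return np.concatenate([proj(k,T(p,X))-px for k,X,px in ob])
for ob in (obs,obs[:5],obs[5:]):
    p=least_squares(f,[624,-127,.04],args=(ob,)).x; print(p,f(p,ob).reshape(-1,2).tolist() if 0 else np.abs(f(p,ob)).max())
p=least_squares(f,[624,-127,.04]).x
th=p[2];Rz=np.array([[np.cos(th),-np.sin(th),0],[np.sin(th),np.cos(th),0],[0,0,1]])
N=Rz@np.array([-np.sin(.35),0,np.cos(.35)]);C=T(p,(0,-52,52))
for k,px in [(sd,c(316,180)),(sc,c(296,213)),(s,c2(529,188.5))]:
    o,v=ray(k,px); X=o+v*(N@(C-o))/(N@v); print('ring',X,Rz.T@(X-[p[0],p[1],0]))
print('N',N,'pad',T(p,(-36,66,116)),T(p,(-52,66,69)))
top=tri([(sd,c(508,193)),(sc,c(521,147)),(s,c2(702,336))]);print(top)
print('flange',onz(s,c2(656,315),72),onz(sd,c(497,237),72),onz(sc,c(514,209),72))
E
python3 fit2.py
```

```text
[ 626.78 -126.5     0.05] 2.212638058735905
[ 627.33 -126.32    0.05] 2.642706274369914
[ 623.82 -127.24    0.04] 1.377156983038418
ring [ 627.42 -180.84   51.28] [ -1.98 -54.31  51.28]
ring [ 626.59 -181.68   50.96] [ -2.85 -55.11  50.96]
ring [ 631.74 -181.76   52.84] [  2.29 -55.44  52.84]
N [-0.34 -0.02  0.94] pad [587.64 -62.31 116.  ] [571.66 -63.08  69.  ]
(array([ 518.96, -315.01,  125.88]), [np.float64(0.5584014087750363), np.float64(0.7170303452248725), np.float64(1.9078227777619998)])
flange [ 520.   -311.32   72.  ] [ 508.38 -306.83   72.  ] [ 512.17 -309.58   72.  ]
```

>>> send_rows --steps '[[0,[15,0,-45],[0,0,0]],[0,[13,0,-45],[0,0,0]],[0,[2,0,-40],[0,0,0]],[0,[0,0,-20],[0,0,0]],[0,[0,0,0],[0,0,0]]]'

```text
t: 4.65
eef_pos: [589.5, -59.4, 161.2]
tool_rot: [-0.012, 0.724, -0.689, 0.009]
contact_force: [-0.8, 0.6, -0.4]
opening: 0.6
```

```bash
python3 - <<'E'
from h import *
o=observe();print(o['eef_pos'],o['tool_rot'],o['contact_force'])
s=snapshot('side');save(s,'x');i=s['color'][120:320,140:340,::-1];i=cv2.resize(i,(600,600),interpolation=cv2.INTER_CUBIC);cv2.imwrite('pics/s2.png',i)
E
```

```text
[589.54476032 -59.39170013 161.1808782 ] [-0.01237243  0.72419693 -0.68942385  0.00897141] [-0.84124396  0.55191819 -0.43342868]
```

View pics/s2.png

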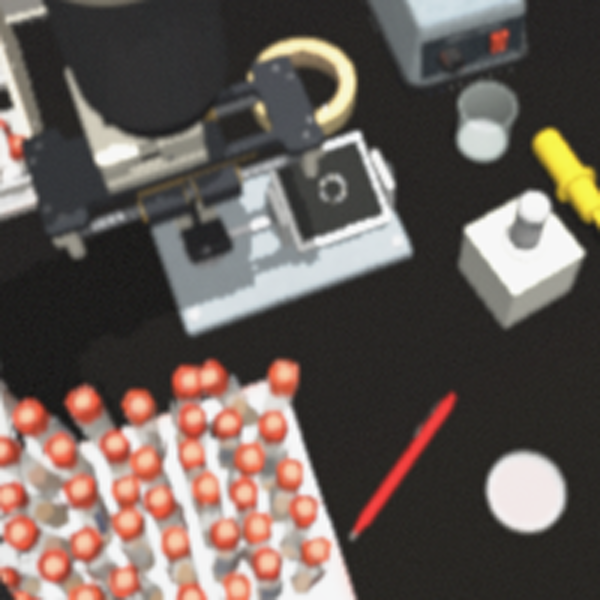

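>>> send_rows --steps '[[0,[-4,-3,-18],[0,0,0]],[0,[-2,0,-12],[0,0,0]],[0,[-5,0,-10],[0,0,0]],[0,[-4,0,-12],[0,0,0]],[0,[-3,0,-12],[0,0,0]],[0,[0,0,-6],[0,0,0]]]'

```text
t: 5.3
eef_pos: [576.9, -61.4, 101.4]
tool_rot: [-0.018, 0.726, -0.688, 0.015]
contact_force: [-3.3, 0.0, 5.4]
opening: 0.6
```

>>> send_rows --steps '[[0,[-3,0,-9],[0,0,0]],[0,[-1,0,-6],[0,0,0]]]'

```text
t: 5.5
eef_pos: [575.0, -61.4, 88.6]
tool_rot: [-0.02, 0.726, -0.687, 0.017]
contact_force: [-2.6, -1.6, 6.5]
opening: 0.3
```

>>> send_rows --steps '[[0,[0,0,-4],[0,0,0]],[0,[0,0,0],[0,0,0]]]'

```text
t: 5.7
eef_pos: [574.8, -61.5, 86.6]
tool_rot: [-0.02, 0.726, -0.687, 0.018]
contact_force: [-3.0, 0.8, 6.7]
opening: 0.3
```

>>> send_rows --steps '[[0,[0,0,-4],[0,0,0]],[0,[0,0,-2],[0,0,0]]]'

```text
t: 5.9
eef_pos: [574.9, -61.5, 85.5]
tool_rot: [-0.02, 0.727, -0.686, 0.018]
contact_force: [-11.8, 3.2, 23.6]
opening: 0.6
```

>>> send_rows --steps '[[0,[2,0,15],[0,0,0]],[0,[4,0,20],[0,0,0]],[0,[5,0,20],[0,0,0]],[0,[0,0,12],[0,0,0]],[0,[0,0,0],[0,0,0]]]'

```text
t: 6.4
eef_pos: [590.6, -60.0, 160.0]
tool_rot: [-0.025, 0.727, -0.686, 0.022]
contact_force: [-0.5, -0.5, -0.1]
opening: 0.6
```

>>> send_rows --steps '[[0,[-3,-1,-18],[0,0,0]],[0,[-3,0,-14],[0,0,0]],[0,[-5,0,-12],[0,0,0]],[0,[-4,0,-12],[0,0,0]],[0,[-3,0,-12],[0,0,0]],[0,[-1,0,-9],[0,0,0]],[0,[0,0,-5],[0,0,0]]]'

```text
t: 7.1
eef_pos: [574.0, -61.2, 82.6]
tool_rot: [-0.028, 0.729, -0.684, 0.027]
contact_force: [-34.8, 11.5, 84.4]
opening: 0.3
```

>>> send_rows --steps '[[0,[0,0,-4],[0,0,0]],[0,[0,0,-4],[0,0,0]]]'

```text
t: 7.3
eef_pos: [573.9, -61.0, 84.5]
tool_rot: [-0.029, 0.73, -0.682, 0.029]
contact_force: [-18.3, 4.8, 44.9]
opening: 0.6
```

>>> send_rows --steps '[[0,[2,0,15],[0,0,0]],[0,[4,0,20],[0.1,0,0]],[0,[5,0,18],[0,0,0]],[0,[0,0,5],[0,0,0]],[0,[0,0,0],[0,0,0]]]'

```text
t: 7.8
eef_pos: [585.5, -60.1, 145.5]
tool_rot: [-0.037, 0.73, -0.682, 0.025]
contact_force: [0.1, 0.1, -0.9]
opening: 0.6
```

```bash
python3 - <<'E'
from h import *
from scipy.spatial.transform import Rotation as Ro
o=observe();q=o['tool_rot'];print(o['eef_pos'],Ro.from_quat([*q[1:],q[0]]).as_matrix().round(3),o['contact_force'])
s=snapshot('side');i=s['color'][120:320,140:340,::-1];i=cv2.resize(i,(600,600),interpolation=cv2.INTER_CUBIC);cv2.imwrite('pics/s3.png',i)
E
```

```text
[585.46973522 -60.06545962 145.53931366] [[ 0.069 -0.994  0.087]
 [-0.998 -0.068  0.019]
 [-0.013 -0.088 -0.996]] [ 0.05415898  0.13366149 -0.91513116]
```

View pics/s3.png

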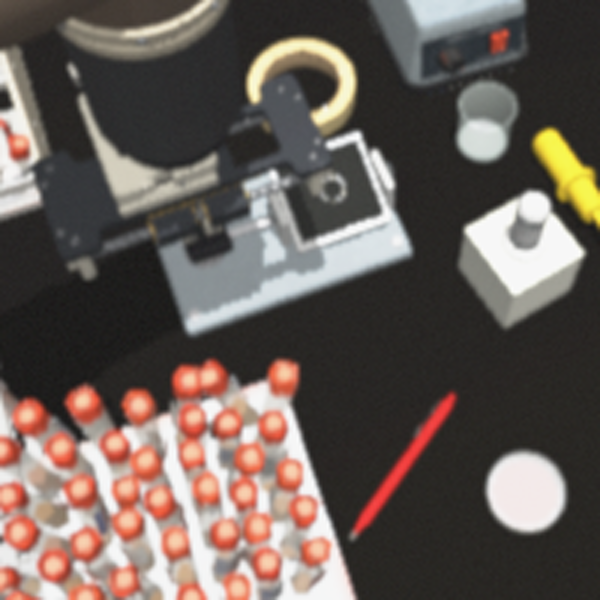

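>>> send_rows --steps '[[0,[-3,-1,-16],[0,0.2,0]],[0,[-4,0,-14],[0,0.2,0]],[0,[-4,0,-12],[0,0.2,0]],[0,[-3,0,-10],[0,0,0]],[0,[-1,0,-6],[0,0,0]]]'

```text
t: 8.35
eef_pos: [570.9, -61.5, 83.2]
tool_rot: [-0.005, 0.731, -0.682, -0.006]
contact_force: [-20.9, 8.7, 70.5]
opening: 0.5
```

>>> send_rows --steps '[[0,[2,0,15],[0,0,0]],[0,[4,0,20],[0,0,0]],[0,[5,0,18],[0,0,0]],[0,[0,0,7],[0,0,0]],[0,[0,0,0],[0,0,0]]]'

```text
t: 8.85
eef_pos: [581.5, -60.7, 140.5]
tool_rot: [-0.004, 0.732, -0.682, -0.008]
contact_force: [-0.5, -0.5, 2.8]
opening: 0.8
```

>>> send_rows --steps '[[0,[-3,0,-16],[0,0,0]],[0,[-4,0,-14],[0,0,0]],[0,[-4,0,-12],[0,0,0]],[0,[-3,0,-8],[0,0,0]]]'

```text
t: 9.25
eef_pos: [566.3, -61.0, 86.3]
tool_rot: [-0.003, 0.732, -0.682, -0.008]
contact_force: [5.3, -0.5, 5.9]
opening: 0.2
```

>>> send_rows --steps '[[0,[2,0,-3],[0,0,0]],[0,[1,0,-1],[0,0,0]]]'

```text
t: 9.45
eef_pos: [566.5, -61.1, 84.9]
tool_rot: [-0.001, 0.732, -0.681, -0.009]
contact_force: [-10.0, 5.7, 34.5]
opening: 0.6
```

>>> send_rows --steps '[[0,[3,0,18],[0,0,0]],[0,[6,0,22],[0,0,0]],[0,[6,0,22],[0,0,0]],[0,[3,0,10],[0,0,0]],[0,[0,0,0],[0,0,0]]]'

```text
t: 9.95
eef_pos: [581.0, -60.7, 155.3]
tool_rot: [0.001, 0.732, -0.681, -0.012]
contact_force: [-0.8, -0.4, -1.0]
opening: 0.5
```

>>> send_rows --steps '[[0,[-2,0,-16],[0,0,0]],[0,[-3,0,-16],[0,0,0]],[0,[-4,0,-14],[0,0,0]],[0,[-3,0,-12],[0,0,0]],[0,[-2,0,-8],[0,0,0]]]'

```text
t: 10.45
eef_pos: [565.2, -61.1, 83.8]
tool_rot: [0.002, 0.732, -0.681, -0.012]
contact_force: [-7.8, 5.0, 53.3]
opening: 0.2
```

>>> send_rows --steps '[[0,[3,0,18],[0,0,0]],[0,[6,0,24],[0,0,0]],[0,[6,0,40],[0,0,0]],[0,[0,0,45],[0,0,0]],[20,[-10,-40,30],[0,0,0]],[40,[-25,-42,0],[0,0,0]],[55,[-25,-42,0],[0,0,0]],[55,[-25,-42,0],[0,0,0]],[55,[-20,-42,0],[0,0,0]],[55,[-15,-35,0],[0,0,0]]]'

```text
t: 11.45
eef_pos: [445.9, -304.6, 230.1]
tool_rot: [0.01, 0.734, -0.679, -0.024]
contact_force: [1.4, -0.2, -0.0]
opening: 43.2
```

>>> send_rows --steps '[[55,[0,0,0],[0,0,0]]]'

```text
t: 11.55
eef_pos: [442.4, -306.9, 228.0]
tool_rot: [0.011, 0.733, -0.68, -0.026]
contact_force: [0.2, -0.2, -0.5]
opening: 50.5
```

```bash
python3 - <<'E'
from h import *
np.set_printoptions(precision=2,suppress=True)
from scipy.spatial.transform import Rotation as Ro
o=observe();q=o['tool_rot'];print(o['eef_pos'],Ro.from_quat([*q[1:],q[0]]).as_matrix().round(3),o['contact_force'],o['opening'])
s=snapshot('wrist');save(s,'w4')
cv2.imwrite('pics/w4b.png',cv2.resize(s['color'][:,:,::-1],(800,600),interpolation=cv2.INTER_CUBIC))
print(-np.array(s['R']).T@np.array(s['t']).ravel())
for n in ['tester','tester_stand','lever_pad','spot_centre']: print(n,[(m['at'],round(m['confidence'],2)) for m in mark_of(s,n)])
E
```

```text
[ 442.39 -306.91  228.03] [[ 0.07 -1.   -0.05]
 [-1.   -0.07  0.02]
 [-0.02  0.05 -1.  ]] [ 0.15 -0.22 -0.51] 50.506754446685015
[ 519.79 -304.97  365.94]
tester [([343.5, 27.6], 0.96), ([267.1, 105.5], 0.75)]
tester_stand [([267.8, 105.0], 0.71)]
lever_pad []
spot_centre []
```

View pics/w4b.png

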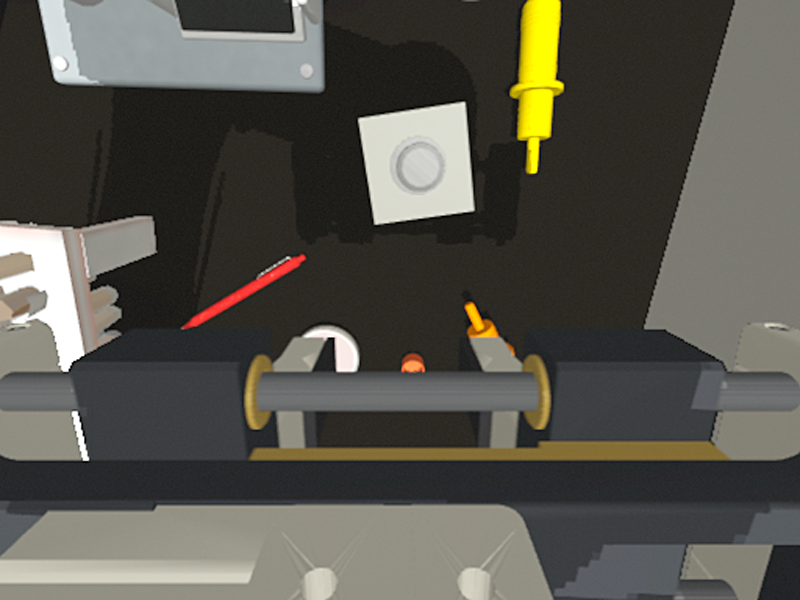

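```bash
python3 - <<'E'
from h import *
np.set_printoptions(precision=2,suppress=True)
s=snapshot('wrist')
c2=lambda x,y:np.array([(x+.5)*.64-.5,(y+.5)*.64-.5])
C=[onz(s,c2(*q),70) for q in [(359,117),(466,102),(474,212),(374,224)]]
print(np.array(C),'mean',np.mean(C,0),[np.linalg.norm(C[i]-C[i-1]) for i in range(4)])
print('top',onz(s,c2(421,165.5),132),'flange',onz(s,c2(418,165),74))
print(observe()['eef_pos'],observe()['t'])
E
```

```text
[[ 547.79 -267.37   70.  ]
 [ 562.14 -336.66   70.  ]
 [ 492.23 -351.37   70.  ]
 [ 478.09 -281.6    70.  ]] mean [ 520.06 -309.25   70.  ] [np.float64(71.13671165248864), np.float64(70.7671966401057), np.float64(71.44507467540764), np.float64(71.18168347231908)]
top [ 520.96 -309.13  132.  ] flange [ 520.64 -309.03   74.  ]
[ 446.25 -303.61  229.66] 11.85
```

>>> send_rows --steps '[[55,[35,-3,-15],[0,-0.2,0]],[55,[30,-3,-20],[-0.14,-0.15,0]],[55,[8,0,-10],[0,0,0]],[55,[0,0,0],[0,0,0]],[55,[0,0,0],[0,0,0]]]'

```text
t: 12.35
eef_pos: [523.7, -304.8, 184.0]
tool_rot: [-0.0, 0.737, -0.675, 0.002]
contact_force: [-0.1, -0.9, -0.1]
opening: 55.1
```

```bash
cat > st.py <<'E'
from h import *
np.set_printoptions(precision=3,suppress=True)
from scipy.spatial.transform import Rotation as Ro
o=observe();q=o['tool_rot'];print(o['t'],o['eef_pos'],o['contact_force'],o['opening']);print(Ro.from_quat([*q[1:],q[0]]).as_matrix())
E
python3 st.py
```

```text
12.35 [ 523.663 -304.838  184.03 ] [-0.05  -0.892 -0.062] 55.06143009952711
[[ 0.088 -0.996  0.002]
 [-0.996 -0.088 -0.002]
 [ 0.002 -0.002 -1.   ]]
```

>>> send_rows --steps '[[55,[-2,-3,-30],[0,0,0]],[55,[-1,-2,-30],[0,0,0]],[55,[0,0,-14],[0,0,0]],[55,[0,0,-5],[0,0,0]],[55,[0,0,0],[0,0,0]]]'

```text
t: 12.85
eef_pos: [520.3, -309.4, 108.6]
tool_rot: [-0.002, 0.738, -0.675, 0.004]
contact_force: [0.1, 0.3, -0.5]
opening: 54.8
```

```bash
python3 st.py; python3 - <<'E'
from h import *
s=snapshot('side');i=s['color'][150:270,260:400,::-1];cv2.imwrite('pics/g1.png',cv2.resize(i,None,fx=5,fy=5,interpolation=cv2.INTER_CUBIC))
E
```

```text
12.85 [ 520.252 -309.384  108.55 ] [ 0.131  0.276 -0.474] 54.78109936667455
[[ 0.09  -0.996  0.008]
 [-0.996 -0.09  -0.003]
 [ 0.004 -0.008 -1.   ]]
```

View pics/g1.png

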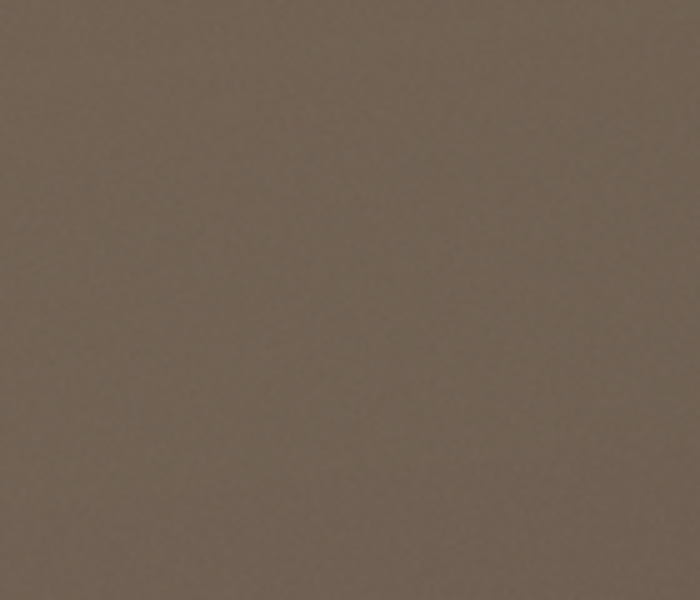

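>>> send_rows --steps '[[55,[0,0,-5],[0,0,0]],[20,[0,0,0],[0,0,0]],[20,[0,0,0],[0,0,0]],[20,[0,0,0],[0,0,0]],[20,[0,0,0],[0,0,0]],[20,[0,0,0],[0,0,0]],[20,[0,0,0],[0,0,0]]]' --force 45

```text
t: 13.6
eef_pos: [522.5, -310.1, 107.9]
tool_rot: [-0.003, 0.738, -0.674, 0.007]
contact_force: [0.6, 0.4, -1.1]
opening: 25.1
```

```bash
python3 st.py; python3 - <<'E'
from h import *
s=snapshot('wrist');save(s,'w5')
s=snapshot('scene');i=s['color'][120:270,220:400,::-1];cv2.imwrite('pics/g2.png',cv2.resize(i,None,fx=4,fy=4,interpolation=cv2.INTER_CUBIC))
E
```

```text
13.6 [ 522.5   -310.079  107.909] [ 0.61   0.394 -1.065] 25.121132286382803
[[ 0.09  -0.996  0.015]
 [-0.996 -0.09  -0.005]
 [ 0.007 -0.014 -1.   ]]
```

View pics/g2.png

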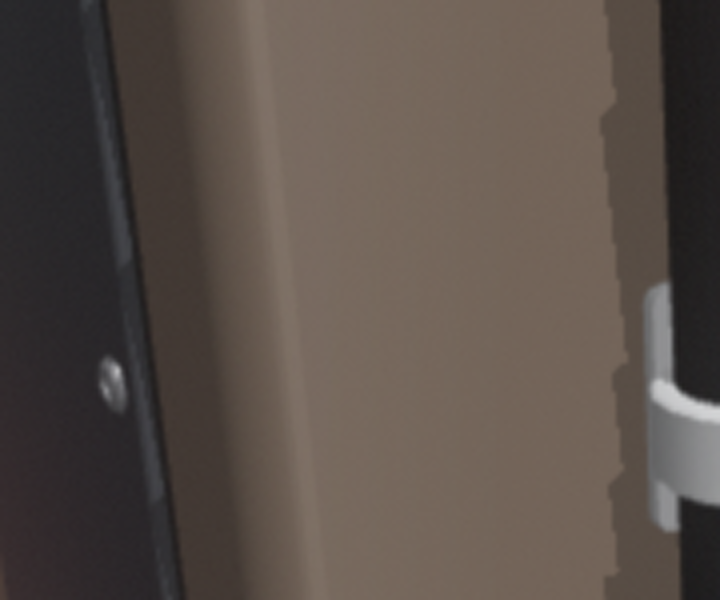

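View pics/w5.png

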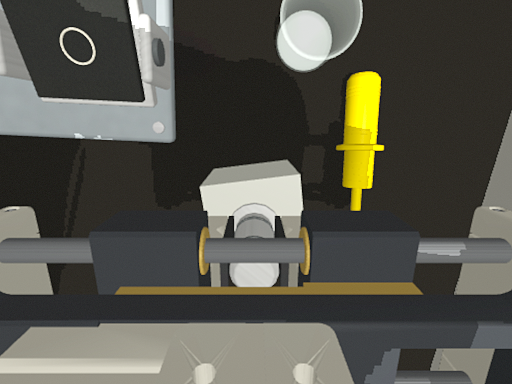

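>>> send_rows --steps '[[20,[0,0,8],[0,0,0]],[20,[0,0,16],[0,0,0]],[20,[0,0,20],[0,0,0]],[20,[0,0,20],[0,0,0]],[20,[0,0,20],[0,0,0]],[20,[0,0,20],[0,0,0]],[20,[0,0,10],[0,0,0]],[20,[0,0,0],[0,0,0]]]'

```text
t: 14.5
eef_pos: [521.1, -309.6, 227.1]
tool_rot: [-0.003, 0.738, -0.675, 0.006]
contact_force: [0.3, -0.3, -1.5]
opening: 25.5
```

```bash
python3 st.py; python3 - <<'E'
from h import *
s=snapshot('scene');save(s,'sc6')
s=snapshot('side');save(s,'sd6')
E
```

```text
14.5 [ 521.094 -309.61   227.068] [ 0.316 -0.259 -1.518] 25.50755488846564
[[ 0.09  -0.996  0.012]
 [-0.996 -0.09  -0.004]
 [ 0.005 -0.012 -1.   ]]
```

View pics/sc6.png

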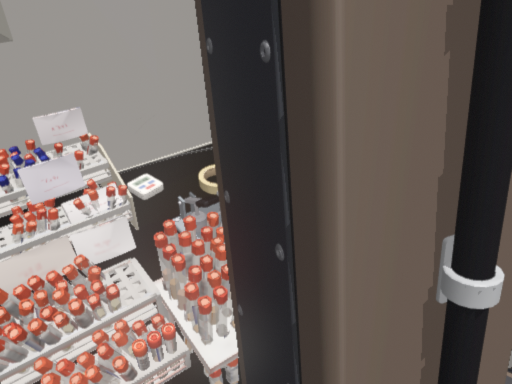

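View pics/sd6.png

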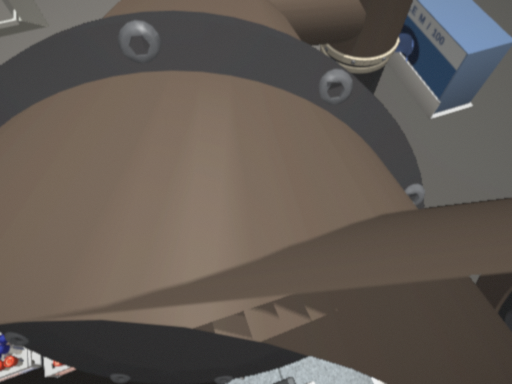

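>>> send_rows --steps '[[20,[10,25,0],[0,-0.3,0]],[20,[12,25,0],[0,-0.4,0]],[20,[12,25,0],[0,-0.5,0]],[20,[12,25,-5],[0,-0.5,0]],[20,[10,18,-10],[0.1,-0.4,0]],[20,[4,6,-10],[0,-0.3,0]],[20,[0,0,-6],[0,0,0]],[20,[0,0,0],[0,0,0]],[20,[0,0,0],[0,0,0]]]'

```text
t: 15.5
eef_pos: [575.8, -180.3, 181.0]
tool_rot: [-0.119, 0.726, -0.667, 0.118]
contact_force: [0.3, 0.6, -1.2]
opening: 25.0
```

```bash
python3 st.py; python3 - <<'E'
from h import *
for n in ['scene','side','wrist']:
    s=snapshot(n);save(s,n+'7')
E
```

```text
15.5 [ 575.802 -180.311  180.98 ] [ 0.319  0.57  -1.213] 25.013439238390013
[[ 0.083 -0.94   0.33 ]
 [-0.996 -0.082  0.015]
 [ 0.013 -0.33  -0.944]]
```

View pics/scene7.png

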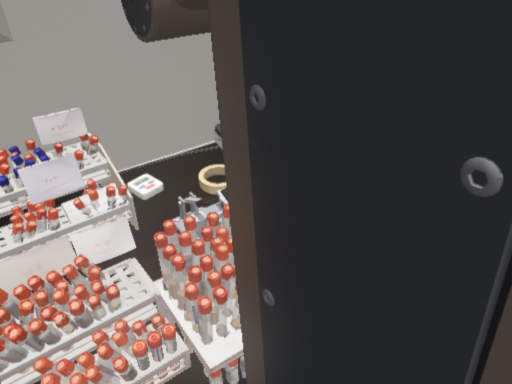

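View pics/side7.png

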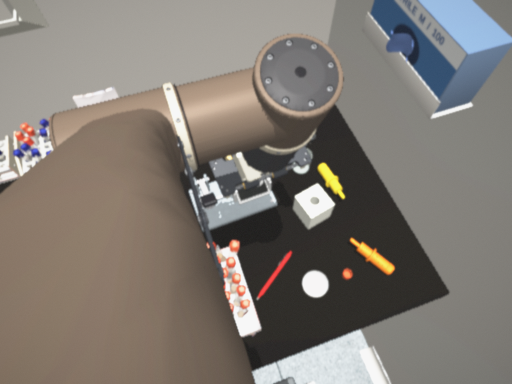

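View pics/wrist7.png

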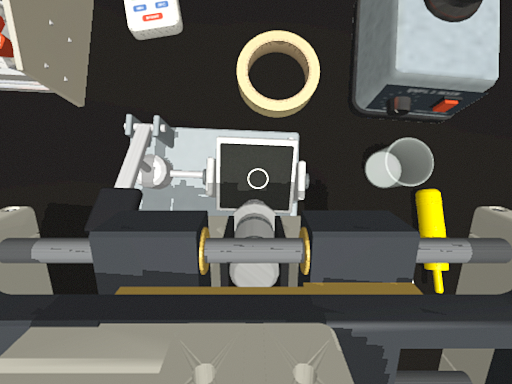

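```bash
python3 - <<'E'
import cv2
i=cv2.imread('pics/wrist7.png')[100:260,110:330]
cv2.imwrite('pics/w7c.png',cv2.resize(i,None,fx=3.6,fy=3.6,interpolation=cv2.INTER_CUBIC))
E
```

View pics/w7c.png

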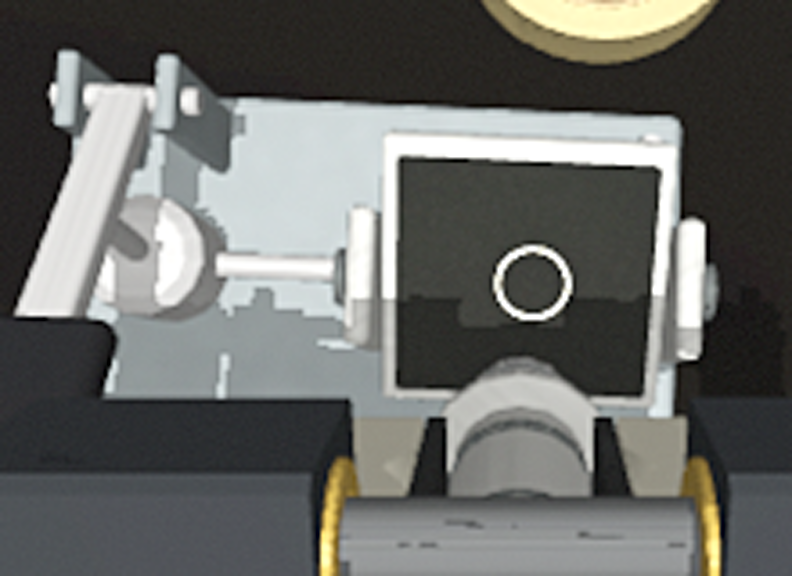

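```bash
cat > fit3.py <<'E'
from h import *
from scipy.optimize import least_squares
from scipy.spatial.transform import Rotation as Ro
np.set_printoptions(precision=2,suppress=True)
s=snapshot('wrist'); o=observe(); q=o['tool_rot'];Rt=Ro.from_quat([*q[1:],q[0]]).as_matrix();P=np.array(o['eef_pos'])
c=lambda x,y:np.array([110+(x+.5)/3.6-.5,100+(y+.5)/3.6-.5])
Rz=lambda th:Ro.from_euler('z',th).as_matrix()
sl=Ro.from_euler('y',-.35).as_matrix()  # face frame z -> (-sin,0,cos)
F=lambda a,b:np.array([0,-52,52])+sl@np.array([a,b,0])
print(sl[:,2],sl[:,0])
obs=[(F(36,39),c(398,157)),(F(36,-39),c(661,168)),(F(-36,39),c(397,388)),(F(-36,-39),c(646,398)),((65,-105,14),c(682,117))]
G=lambda p,X:Rz(p[2])@np.array(X)+[p[0],p[1],p[3] if len(p)>3 else 0]
f=lambda p:np.concatenate([proj(s,G(p,X))-px for X,px in obs])
for p0 in ([627,-126,.05],[627,-126,.05,0]):
    p=least_squares(f,p0).x; print(p,f(p))
    N=Rz(p[2])@sl[:,2];C=G(p,(0,-52,52))
    oo,v=ray(s,c(534,283)); X=oo+v*(N@(C-oo))/(N@v); loc=sl.T@(Rz(p[2]).T@(X-[p[0],p[1],p[3] if len(p)>3 else 0])-[0,-52,52]); print('ring',X,loc,'N',N)
    print('tool z',Rt[:,2],'angle deg',np.degrees(np.arccos(-N@Rt[:,2])))
    tip=P+95.9*Rt[:,2]; d=tip-X; print('tip',tip,'d normal',d@N,'lateral',d-(d@N)*N)
al=np.linspace(0,2*np.pi,73)
for r,z in [(19,33.9),(19,37.9),(13,-24)]:
    pts=np.array([proj(s,P+Rt@[r*np.cos(a),r*np.sin(a),z]) for a in al]); pc=((pts-[110,100])+.5)*3.6-.5
    print(r,z,'crop x',pc[:,0].min(),pc[:,0].max(),'y',pc[:,1].min(),pc[:,1].max())
print('proj TCP',(proj(s,P)-[110,100])*3.6,'tip',(proj(s,P+95.9*Rt[:,2])-[110,100])*3.6)
E
python3 fit3.py
```

```text
[-0.34 -0.    0.94] [0.94 0.   0.34]
[ 626.13 -128.22    0.04] [-0.51 -0.11  0.89 -0.18 -0.55  0.58 -0.12  0.42  0.3  -0.81]
ring [ 628.45 -182.81   51.96] [-0.1  -2.64  0.  ] N [-0.34 -0.02  0.94]
tool z [ 0.33  0.01 -0.94] angle deg 0.6236078329831756
tip [ 608.26 -178.98   91.32] d normal 43.83084250054724 lateral [-5.18  4.5  -1.82]
[ 626.72 -128.34    0.04   -3.76] [ 0.07  0.22  0.47  0.12 -0.01  0.08 -0.46 -0.1  -0.11 -0.38]
ring [ 628.89 -182.89   48.16] [-0.25 -2.58  0.  ] N [-0.34 -0.02  0.94]
tool z [ 0.33  0.01 -0.94] angle deg 0.6236862515190367
tip [ 608.26 -178.98   91.32] d normal 47.554926227816054 lateral [-4.34  4.62 -1.51]
19 33.9 crop x 419.5421115737492 613.516797123195 y 339.1120918018523 520.5076428703042
19 37.9 crop x 421.55546246745155 611.6190966486674 y 333.33258941103566 511.45425827620795
13 -24 crop x 420.80198389562395 609.823597166469 y 503.6670478448672 672.2957644398172
proj TCP [514.62 509.55] tip [515.92 340.87]
```

```bash
python3 - <<'E'
import cv2
i=cv2.imread('pics/wrist7.png')[190:300,195:315]
cv2.imwrite('pics/w7d.png',cv2.resize(i,None,fx=5.4,fy=5.4,interpolation=cv2.INTER_NEAREST))
E
```

```text
(no output)
```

View pics/w7d.png

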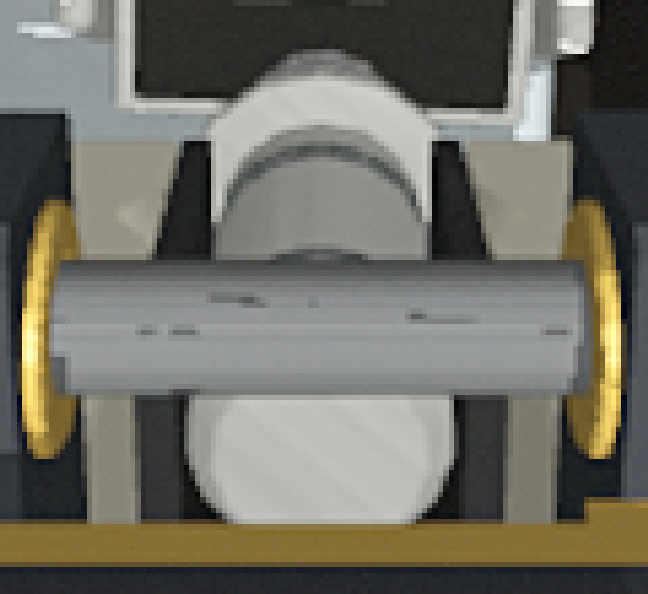

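```bash
cat > pf.py <<'E'
from h import *
from scipy.spatial.transform import Rotation as Ro
np.set_printoptions(precision=1,suppress=True)
s=snapshot('wrist'); o=observe(); q=o['tool_rot'];Rt=Ro.from_quat([*q[1:],q[0]]).as_matrix();P=np.array(o['eef_pos'])
R=np.array(s['R'])
print('cam in tool',Rt.T@(-R.T@np.array(s['t']).ravel()-P)); print('cam axes in tool\n',R@Rt)
z=lambda X:(proj(s,P+Rt@np.array(X,float))-[195,190]+.5)*5.4-.5
for X in [(13,-9.5,17),(-13,-9.5,17),(13,9.5,17),(-13,-9.5,-20),(0,-13,-24),(0,13,-24),(13,0,-24),(-13,0,-24),(0,-19,33.9),(0,-13,33),(0,0,95.9)]: print(X,z(X))
print(o['t'],s['mtx'])
E
python3 pf.py
```

```text
cam in tool [   0.6  -70.5 -141.5]
cam axes in tool
 [[ 1.   0.  -0. ]
 [-0.   1.  -0.3]
 [ 0.   0.3  1. ]]
(13, -9.5, 17) [426.  141.4]
(-13, -9.5, 17) [204.9 141.5]
(13, 9.5, 17) [423.1 288.7]
(-13, -9.5, -20) [173.9 285.5]
(0, -13, -24) [313.9 270.2]
(0, 13, -24) [314.4 523. ]
(13, 0, -24) [455.8 399.8]
(-13, 0, -24) [172.4 400. ]
(0, -19, 33.9) [315.8  23.4]
(0, -13, 33) [315.8  70.5]
(0, 0, 95.9) [317.   27.9]
15.75 [[266.1   0.  254. ]
 [  0.  266.1 188.1]
 [  0.    0.    1. ]]
```

```bash
python3 - <<'E'
import cv2,numpy as np
o=[]
for n in ['w5','wrist7']:
    i=cv2.imread(f'pics/{n}.png')[190:300,215:295]
    o.append(cv2.resize(i,None,fx=5,fy=5,interpolation=cv2.INTER_CUBIC))
cv2.imwrite('pics/cmp.png',np.hstack(o))
E
```

```text
(no output)
```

View pics/cmp.png

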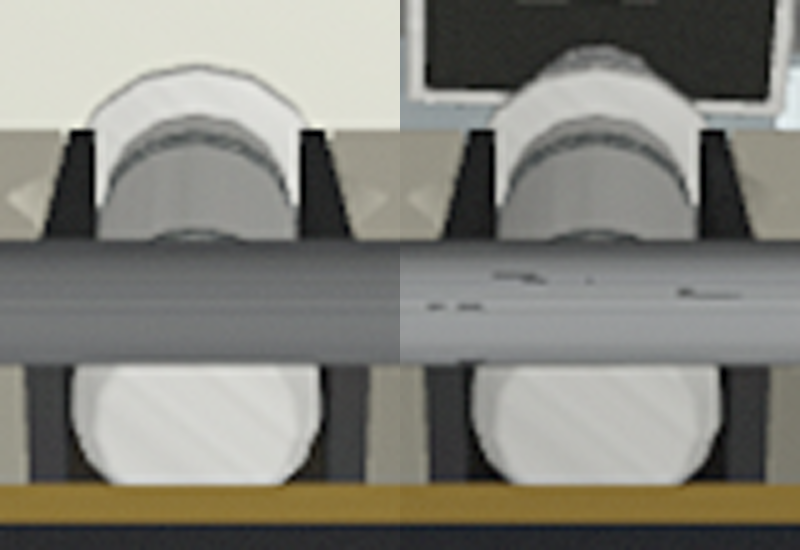

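```bash
cat > tt.py <<'E'
from h import *
from scipy.spatial.transform import Rotation as Ro
np.set_printoptions(precision=2,suppress=True)
A=np.array([-.007,.014,1]);A/=np.linalg.norm(A);T0=np.array([0,5.9,0])
sl=Ro.from_euler('y',-.35).as_matrix()
def state():
    o=observe();q=o['tool_rot'];return o,Ro.from_quat([*q[1:],q[0]]).as_matrix(),np.array(o['eef_pos'])
def report(X,th,tag=''):
    o,Rt,P=state();N=Ro.from_euler('z',th).as_matrix()@sl[:,2]
    ax=Rt@A;tip=P+Rt@T0+95.9*ax;d=tip-X
    rv=np.cross(ax,-N);rv*=np.arcsin(np.linalg.norm(rv))/max(np.linalg.norm(rv),1e-9)
    print(tag,'t',o['t'],'P',P,'F',o['contact_force'],'open',o['opening'])
    print(' axis',ax,'-N',-N,'turn units',np.degrees(rv)/8,'gap',d@N,'lateral move',-(d-(d@N)*N),'tip',tip)
E
python3 - <<'E'
from tt import *
o1=observe()['eef_pos'];s=snapshot('wrist');o2=observe()['eef_pos'];print(o1,o2)
save(s,'w8');np.savez('w8.npz',**{k:s[k] for k in('mtx','R','t')})
report(np.array([628.45,-182.8,51]),.04)
i=cv2.imread('pics/w8.png')[100:260,110:330]
cv2.imwrite('pics/w8c.png',cv2.resize(i,None,fx=3.6,fy=3.6,interpolation=cv2.INTER_CUBIC))
E
```

```text
[ 576.37 -180.38  181.81] [ 576.3  -180.31  181.81]
 t 15.8 P [ 576.3  -180.31  181.81] F [ 0.68  0.47 -1.56] open 25.21837432213469
 axis [ 0.32  0.02 -0.95] -N [ 0.34  0.01 -0.94] turn units [-0.05 -0.18 -0.02] gap 44.909415766833426 lateral move [11.73 -4.62  4.21] tip [ 601.33 -178.79   88.98]
```

View pics/w8c.png

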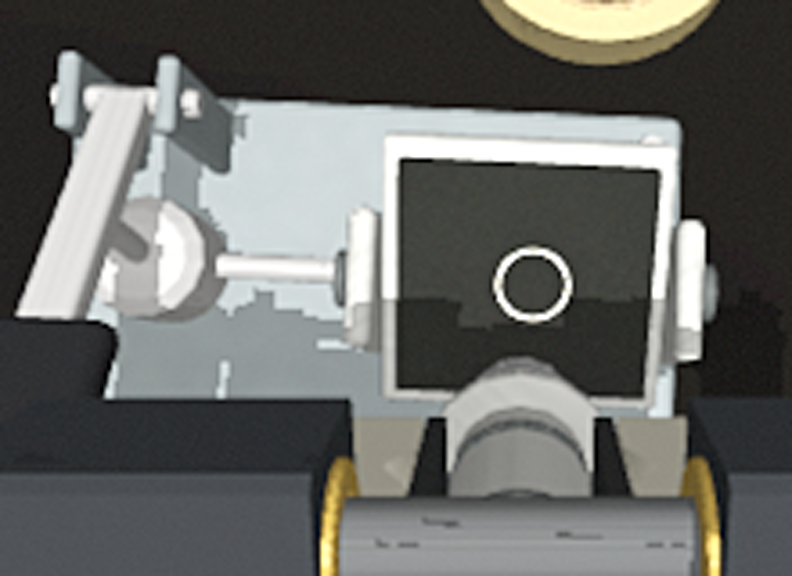

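```bash
cat > fit4.py <<'E'
from tt import *
from scipy.optimize import least_squares
s=dict(np.load('w8.npz'))
c=lambda x,y:np.array([110+(x+.5)/3.6-.5-.8,100+(y+.5)/3.6-.5])
Rz=lambda th:Ro.from_euler('z',th).as_matrix()
F=lambda a,b:np.array([0,-52,52])+sl@np.array([a,b,0])
obs=[(F(36,39),c(400,159)),(F(36,-39),c(661,169)),(F(-36,39),c(397,390)),(F(-36,-39),c(646,400)),((65,-105,14),c(682,118))]
G=lambda p,X:Rz(p[2])@np.array(X)+[p[0],p[1],p[3] if len(p)>3 else 0]
f=lambda p:np.concatenate([proj(s,G(p,X))-px for X,px in obs])
for p0 in ([627,-126,.05],[627,-126,.05,0]):
    p=least_squares(f,p0).x; print(p,f(p))
    N=Rz(p[2])@sl[:,2];C=G(p,(0,-52,52))
    oo,v=ray(s,c(533,285)); X=oo+v*(N@(C-oo))/(N@v); loc=sl.T@(Rz(p[2]).T@(X-[p[0],p[1],p[3] if len(p)>3 else 0])-[0,-52,52]); print('ring',X,loc)
    report(X,p[2])
E
python3 fit4.py
```

```text
[ 625.65 -127.42    0.04] [-0.97 -0.18  0.94  0.   -0.39  0.47  0.01  0.28  0.46 -0.67]
ring [ 627.85 -181.6    51.92] [-0.24 -2.22 -0.  ]
 t 15.8 P [ 576.3  -180.31  181.81] F [ 0.68  0.47 -1.56] open 25.21837432213469
 axis [ 0.32  0.02 -0.95] -N [ 0.34  0.02 -0.94] turn units [-0.04 -0.18 -0.02] gap 43.85271350995028 lateral move [11.5  -3.48  4.14] tip [ 601.33 -178.79   88.98]
[ 626.26 -127.54    0.04   -3.92] [-0.37  0.17  0.5   0.32  0.17 -0.06 -0.34 -0.27  0.03 -0.22]
ring [ 628.3  -181.66   47.94] [-0.39 -2.16 -0.  ]
 t 15.8 P [ 576.3  -180.31  181.81] F [ 0.68  0.47 -1.56] open 25.21837432213469
 axis [ 0.32  0.02 -0.95] -N [ 0.34  0.02 -0.94] turn units [-0.04 -0.18 -0.02] gap 47.74053441940067 lateral move [10.62 -3.6   3.81] tip [ 601.33 -178.79   88.98]
```

>>> send_rows --steps '[[20,[4,-2,1],[0,-0.15,0]],[20,[5,-1,2],[0,-0.1,0]],[20,[3,0,-7],[0,0,0]],[20,[3,0,-7],[0,0,0]],[20,[0,0,0],[0,0,0]],[20,[0,0,0],[0,0,0]]]'

```text
t: 16.4
eef_pos: [592.8, -184.1, 170.1]
tool_rot: [-0.132, 0.723, -0.665, 0.133]
contact_force: [0.5, 0.7, -1.7]
opening: 25.2
```

```bash
python3 - <<'E'
from tt import *
s=snapshot('wrist');save(s,'w9');np.savez('w9.npz',**{k:s[k] for k in('mtx','R','t')})
report(np.array([628,-181.6,51]),.04)
i=cv2.imread('pics/w9.png')[100:260,140:310]
cv2.imwrite('pics/w9c.png',cv2.resize(i,None,fx=3.6,fy=3.6,interpolation=cv2.INTER_CUBIC))
s=snapshot('side');i=s['color'][120:270,160:340,::-1];cv2.imwrite('pics/s9.png',cv2.resize(i,None,fx=4,fy=4,interpolation=cv2.INTER_CUBIC))
E
```

```text
t 16.45 P [ 592.74 -184.02  169.99] F [-0.52 -0.09 -1.26] open 25.160857703090443
 axis [ 0.35  0.02 -0.93] -N [ 0.34  0.01 -0.94] turn units [-0.05  0.09 -0.02] gap 27.839151535413215 lateral move [-2.85  0.54 -1.03] tip [ 621.31 -182.52   78.18]
```

View pics/w9c.png

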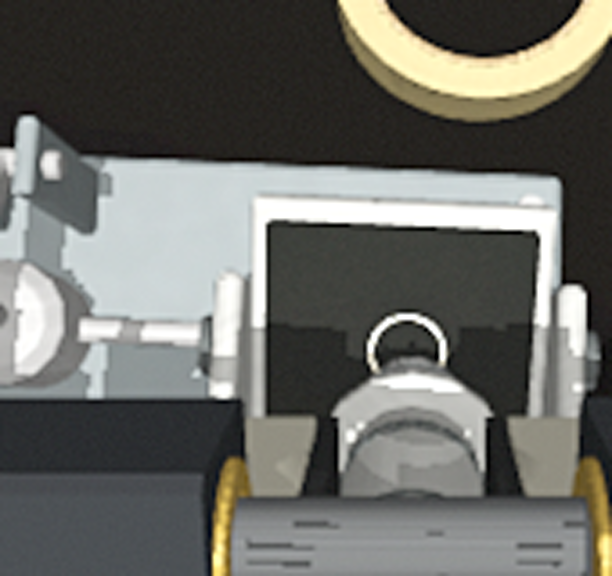

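View pics/s9.png

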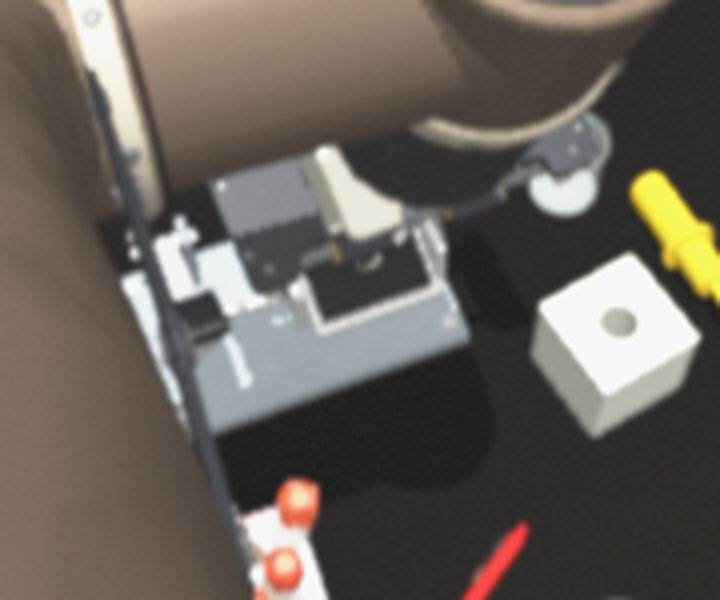

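```bash
python3 - <<'E'
from tt import *
s=dict(np.load('w9.npz'));o,Rt,P=state();ax=Rt@A
i=cv2.imread('pics/w9.png')[175:245,215:295]
cv2.imwrite('pics/w9d.png',cv2.resize(i,None,fx=8,fy=8,interpolation=cv2.INTER_CUBIC))
z=lambda X:(proj(s,X)-[215,175]+.5)*8-.5
B=P+Rt@T0
for nm,d in [('tip',95.9),('barrel end',69.9),('flange',33.9)]:
    print(nm,z(B+ax*d))
for r,d in [(3,95.9),(4,95),(12,69.9),(19,33.9)]:
    pts=np.array([z(B+ax*d+Rt@[r*np.cos(a),r*np.sin(a),0]) for a in np.linspace(0,6.28,60)]);print(r,d,pts.min(0),pts.max(0))
E
```

```text
tip [304.24 221.25]
barrel end [304.79 294.9 ]
flange [305.79 429.26]
3 95.9 [278.65 196.81] [329.86 245.54]
4 95 [270.02 190.82] [338.53 256.01]
12 69.9 [190.87 185.99] [418.77 400.84]
19 33.9 [ 92.04 226.07] [519.54 622.12]
```

View pics/w9d.png

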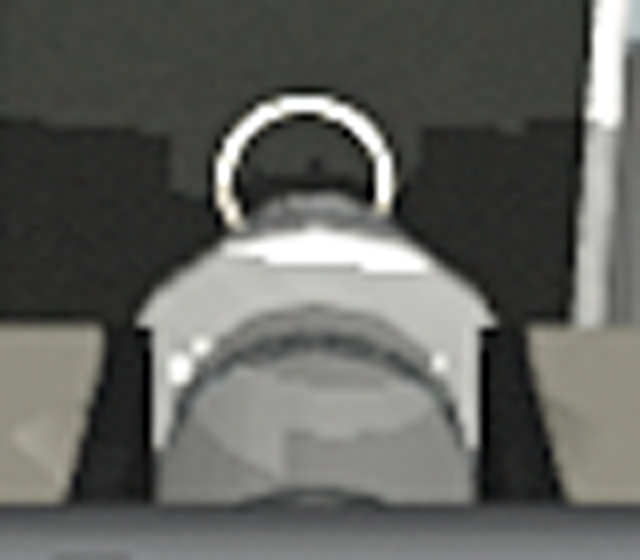

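```bash
python3 - <<'E'
from tt import *
s=dict(np.load('w9.npz'));o,Rt,P=state();ax=Rt@A
z=lambda X:(proj(s,X)-[215,175]+.5)*8-.5+[9.5,6]
B=P+Rt@T0
for g in (25,28,31): print(g,z(B+ax*(95.9+g)))
# ring predicted from known-position
N=Ro.from_euler('z',.04).as_matrix()@sl[:,2]; E1=Ro.from_euler('z',.04).as_matrix()@sl[:,0];E2=np.cross(N,E1)
for X in ([628,-181.6,51.9],[628.2,-181.6,48]):
    X=np.array(X);pts=np.array([z(X+11*(E1*np.cos(a)+E2*np.sin(a))) for a in np.linspace(0,6.28,200)]);print(pts.min(0),pts.max(0),z(X))
E
```

```text
25 [313.31 169.22]
28 [313.26 162.94]
31 [313.22 156.79]
[223.92 105.87] [393.35 269.24] [308.64 188.31]
[224.96 107.87] [392.03 268.96] [308.5  189.15]
```

>>> send_rows --steps '[[20,[-1,0.8,-0.5],[-0.04,0.08,0]],[20,[2,0,-6],[0,0,0]],[20,[2,0,-6],[0,0,0]],[20,[1,0,-3],[0,0,0]],[20,[0,0,0],[0,0,0]],[20,[0,0,0],[0,0,0]]]'

```text
t: 17.1
eef_pos: [597.2, -182.9, 153.4]
tool_rot: [-0.126, 0.724, -0.665, 0.131]
contact_force: [0.7, -1.0, -1.2]
opening: 25.7
```

```bash
python3 - <<'E'
from tt import *
s=snapshot('wrist');save(s,'w10');np.savez('w10.npz',**{k:s[k] for k in('mtx','R','t')})
report(np.array([628,-181.6,51]),.04)
i=cv2.imread('pics/w10.png')[175:245,215:295]
cv2.imwrite('pics/w10d.png',cv2.resize(i,None,fx=8,fy=8,interpolation=cv2.INTER_CUBIC))
E
```

```text
t 17.15 P [ 597.18 -182.94  153.47] F [ 0.52 -0.33 -2.13] open 24.89712708578507
 axis [ 0.34  0.01 -0.94] -N [ 0.34  0.01 -0.94] turn units [-0.01  0.01 -0.  ] gap 10.843770126938987 lateral move [-0.39  0.25 -0.14] tip [ 624.67 -182.     61.32]
```

View pics/w10d.png

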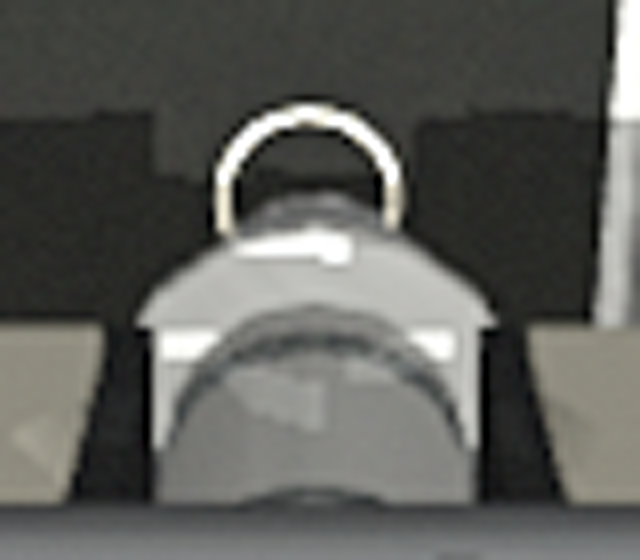

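>>> send_rows --steps '[[20,[1.5,0,-2.5],[0,0,0]],[20,[1,0,-2.5],[0,0,0]],[20,[0,0,0],[0,0,0]]]'

```text
t: 17.45
eef_pos: [600.0, -183.0, 148.5]
tool_rot: [-0.127, 0.724, -0.665, 0.131]
contact_force: [-0.3, -0.1, -1.7]
opening: 25.3
```

```bash
cat > fc.py <<'E'
from tt import *
report(np.array([628,-181.6,51]),.04)
N=Ro.from_euler('z',.04).as_matrix()@sl[:,2];L=[]
for k in range(6):
    s=snapshot('wrist');L.append(np.array(observe()['contact_force']))
L=np.array(L);print('F mean',L.mean(0),'axial',(L@N).mean(),(L@N).std());report(np.array([628,-181.6,51]),.04)
save(s,'wl');np.savez('wl.npz',**{k:s[k] for k in('mtx','R','t')})
E
python3 fc.py
```

```text
t 17.45 P [ 600.05 -183.01  148.53] F [-0.33 -0.08 -1.72] open 25.27411281404636
 axis [ 0.34  0.01 -0.94] -N [ 0.34  0.01 -0.94] turn units [-0.01  0.02 -0.  ] gap 5.219902752484599 lateral move [-1.4  0.4 -0.5] tip [ 627.61 -182.07   56.41]
F mean [-0.18 -0.38 -1.61] axial -1.4477026266409274 0.5729888087060307
 t 17.75 P [ 600.09 -183.04  149.  ] F [-0.56 -0.25 -1.94] open 25.384021835254686
 axis [ 0.35  0.01 -0.94] -N [ 0.34  0.01 -0.94] turn units [-0.01  0.02 -0.  ] gap 5.64338494891123 lateral move [-1.64  0.43 -0.59] tip [ 627.71 -182.11   56.89]
```

>>> send_rows --steps '[[20,[0.5,0,-2],[0,0,0]],[20,[0,0,-2],[0,0,0]],[20,[0,0,0],[0,0,0]]]'

```text
t: 18.05
eef_pos: [600.7, -183.0, 144.9]
tool_rot: [-0.127, 0.724, -0.665, 0.131]
contact_force: [-0.4, -0.2, -2.2]
opening: 25.2
```

```bash
python3 fc.py
```

```text
t 18.05 P [ 600.66 -183.02  144.89] F [-0.45 -0.16 -2.19] open 25.17141831955782
 axis [ 0.35  0.01 -0.94] -N [ 0.34  0.01 -0.94] turn units [-0.01  0.02 -0.  ] gap 1.5865067595363913 lateral move [-0.86  0.47 -0.31] tip [ 628.31 -182.09   52.8 ]
F mean [-0.11 -0.26 -1.92] axial -1.7676347698016777 0.31033447334839365
 t 18.35 P [ 600.9  -183.03  145.36] F [ 0.32 -0.47 -2.13] open 25.134839122850742
 axis [ 0.35  0.01 -0.94] -N [ 0.34  0.01 -0.94] turn units [-0.01  0.03 -0.  ] gap 1.9447218646281255 lateral move [-1.27  0.48 -0.46] tip [ 628.6  -182.1    53.28]
```

Not in contact yet; baseline is about -1.6 N. I continue along the axis in small steps.

>>> send_rows --steps '[[20,[0.3,0,-1.6],[0,0,0]],[20,[0,0,-1],[0,0,0]]]'

```text
t: 18.55
eef_pos: [601.6, -183.0, 143.1]
tool_rot: [-0.127, 0.724, -0.665, 0.132]
contact_force: [-0.4, 0.6, 0.1]
opening: 25.7
```

```bash
python3 fc.py
```

```text
t 18.55 P [ 601.64 -183.05  143.14] F [-0.35  0.6   0.15] open 25.670497474099637
 axis [ 0.35  0.01 -0.94] -N [ 0.34  0.01 -0.94] turn units [-0.01  0.03 -0.  ] gap -0.4051857739148192 lateral move [-1.32  0.53 -0.47] tip [ 629.46 -182.13   51.09]
F mean [ 0.14 -0.09  0.01] axial -0.04090502536000556 0.43832591174070384
 t 18.85 P [ 601.56 -183.05  143.2 ] F [0.69 0.62 0.27] open 25.39140510943495
 axis [ 0.35  0.01 -0.94] -N [ 0.34  0.01 -0.94] turn units [-0.01  0.03 -0.  ] gap -0.31731364817148716 lateral move [-1.25  0.54 -0.45] tip [ 629.36 -182.13   51.15]
```

>>> send_rows --steps '[[20,[0.5,0,-1.7],[0,0,0]],[20,[0.4,0,-1.2],[0,0,0]]]'

```text
t: 19.05
eef_pos: [602.6, -183.0, 140.5]
tool_rot: [-0.128, 0.724, -0.665, 0.132]
contact_force: [-1.8, 0.5, 1.4]
opening: 25.4
```

```bash
python3 fc.py; python3 - <<'E'
import cv2
i=cv2.imread('pics/wl.png')[175:245,215:295]
cv2.imwrite('pics/w11d.png',cv2.resize(i,None,fx=8,fy=8,interpolation=cv2.INTER_CUBIC))
E
```

```text
t 19.05 P [ 602.62 -183.04  140.55] F [-1.82  0.54  1.43] open 25.44028341115882
 axis [ 0.35  0.01 -0.94] -N [ 0.34  0.01 -0.94] turn units [-0.01  0.04 -0.  ] gap -3.1792186070590653 lateral move [-1.39  0.57 -0.5 ] tip [ 630.48 -182.12   48.51]
F mean [-0.5   0.14  0.71] axial 0.8342178458812178 0.5989123211602081
 t 19.35 P [ 602.55 -183.04  140.58] F [-0.56 -0.1  -0.  ] open 25.375466844814163
 axis [ 0.35  0.01 -0.94] -N [ 0.34  0.01 -0.94] turn units [-0.01  0.04 -0.  ] gap -3.123806136066102 lateral move [-1.32  0.56 -0.47] tip [ 630.39 -182.12   48.54]
```

View pics/w11d.png

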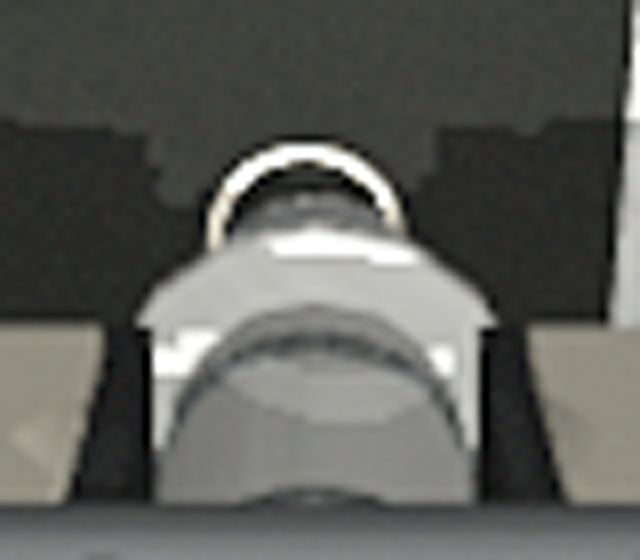

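>>> send_rows --steps '[[20,[0.2,0,-0.7],[0,-0.03,0]],[20,[0,0,0],[0,0,0]]]'

```text
t: 19.55
eef_pos: [602.5, -183.0, 139.8]
tool_rot: [-0.129, 0.724, -0.664, 0.134]
contact_force: [-1.2, 0.5, 1.9]
opening: 24.6
```

```bash
sed -i 's/range(6)/range(24)/' fc.py; python3 fc.py; python3 - <<'E'
from h import *
s=snapshot('side');i=s['color'][120:270,160:340,::-1];cv2.imwrite('pics/s12.png',cv2.resize(i,None,fx=4,fy=4,interpolation=cv2.INTER_CUBIC))
i=cv2.imread('pics/wl.png');cv2.imwrite('pics/wl2.png',cv2.resize(i,(800,600)))
E
```

```text
t 19.55 P [ 602.53 -183.05  139.76] F [-1.2   0.48  1.85] open 24.578960294677238
 axis [ 0.35  0.01 -0.94] -N [ 0.34  0.01 -0.94] turn units [-0.01  0.07 -0.  ] gap -3.906947679871905 lateral move [-1.41  0.58 -0.51] tip [ 630.75 -182.13   47.84]
F mean [-1.3   0.29  0.9 ] axial 1.2839385784330033 0.4784032465701029
 t 20.75 P [ 602.62 -183.03  139.85] F [-1.4   0.5   1.49] open 25.355323296515213
 axis [ 0.35  0.01 -0.94] -N [ 0.34  0.01 -0.94] turn units [-0.01  0.07 -0.  ] gap -3.8581042564606522 lateral move [-1.5   0.56 -0.54] tip [ 630.83 -182.1    47.92]
```

View pics/s12.png

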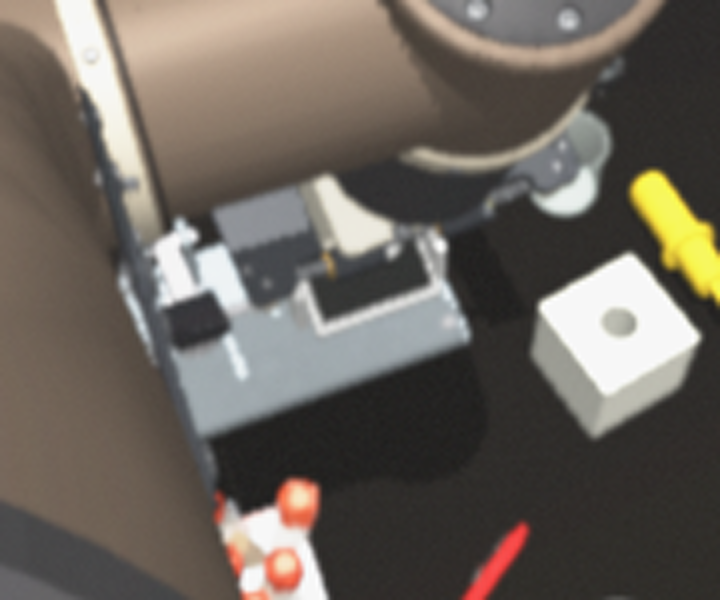

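View pics/wl2.png

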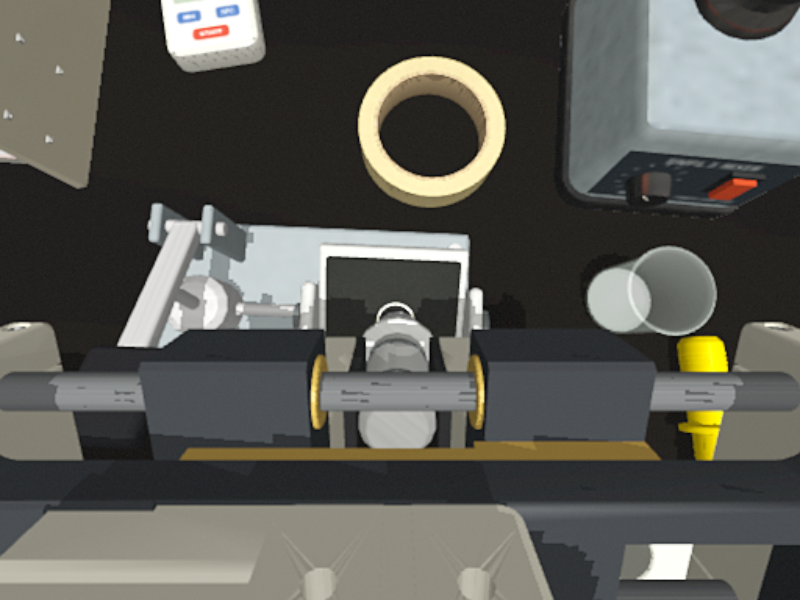

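```bash
python3 -c "
from plant import *
print(close_job());o=observe();print(o['t'],o['eef_pos'],o['contact_force'],o['opening'])"
```

```text
the job is handed in; nothing more can be done
None
the job is handed in; nothing more can be done
```

The rubber is pumped down, and I handed the job in at about 21 s with the gripper still holding the tester on the test spot. I don't have a verdict from the system.

**Pumping:** I gave the lever five strokes, each down to its stop. On one of them I may not have let the lever come fully back up: there was still about 2.8 N on the fingers at the top. The other four count as full strokes, although I only confirmed the lever fully up by picture after the second.

**Force at the stop:** The closed fingertips briefly pressed on the lever stop with about 84, 70 and 53 N. That is under the 120 N wrist limit, but above the 40 N limit if that limit also covers the fingers and not only the arm and gripper body.

**Tester:** I took the aluminium tester out of the white stand. It sits about 6 mm off the jaw centre line and did not slip during the lift or the tilt. I allowed for that offset when placing the tip.

| Last check | Result |
|---|---|
| Contact force along the tester | about 2.9 N (2.8 N is half-way), so the plunger is about 5 mm in |
| Squareness to the face | within about 0.6° |
| Tip from ring centre, from the wrist picture | about 0.6 mm |
| Tip from ring centre, from the fitted stage pose | about 1.7 mm (disagrees slightly, still well inside the ring) |

I could not see the dark line on the plunger, so the half-way depth rests on the force and the distance travelled. I did not touch the beaker, petri dish or tape roll. The last wrist picture shows the tape and beaker standing undisturbed; the dish was out of view.

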